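# Third hand for a push latch: hold the strike plate against the sprung bar

### The job

I am fitting a push latch to the white cupboard door that lies on the worktop and need a third hand. Pinch the oblong steel strike plate with two screw holes off the worktop, lay it flat on the door with one short end squarely against the middle of the latch's sprung bar, and push until the bar is about half way in, never ramming it to the end of its travel. Finish while still holding the plate there with a steady push so that I can screw it down, and leave everything else where it is.

Things in the scene. Friction and masses are not known exactly. Their poses are not given: they have to be found in the camera images.
- strike: strike plate: flat bare steel oblong, 80 (its x) x 44 (its y) x 6 mm thick, with two through holes 6 mm wide, 26 mm either side of the middle along x; about 0.12 kg. Lies flat on the worktop at any yaw. Origin: centre of its underside, z up. Either short end may go to the bar.
- door: white cupboard door, fixed flat on the worktop, 260 (x) x 200 (y) x 18 mm thick; place and yaw vary. Origin: centre of its underside, z up, top at z = 18 mm; +x points from its bare part to the latch. Grey latch housing fixed on it at door x 79 to 119 mm, y -45 to 45 mm, rising to 46 mm above the worktop; the sprung bar stands in front (-x), and before that the door is bare and flat.
- bar: black sprung bar before the housing, 12 (x) x 70 (y) x 20 mm high; slides along door x only. Origin: middle of the lower edge of its front (-x) face; at rest at door x 45, y 0, z 19 mm. Pushed to +x it travels 20 mm at most; half way in: x 55 mm, gap to the housing down from 22 to 12 mm. Spring: 3 N at rest plus 0.6 N per mm (9 N half way in); it comes out again when let go.
- square: bystander: square steel plate 52 x 52 x 6 mm with four dark screw marks, flat on the worktop; origin: centre of its underside
- coaster: bystander: round cork coaster, 84 mm across, 8 mm thick, flat on the worktop; origin: centre of its underside
- driver: bystander: screwdriver with a black handle lying on the worktop near the robot's right; origin under its middle
- mug: bystander: white mug, 80 mm across, 90 mm high; origin: centre of its underside
- tape: bystander: grey tape measure case lying flat, 68 x 62 x 34 mm; origin: centre of its underside
- jar: bystander: glass jar, 56 mm across, 65 mm high; origin: centre of its underside
There are look-alikes about, which are no part of the job. Leave any orange or yellow look-alike of the strike alone.

How it is judged:
By the outcome, as a careful person would: the job done as asked, in the order asked, and still so for the second after the job is handed in, while the arm keeps its last pose, push and grip.
It also fails if it takes over 48 s, if anything falls off the work surface, if the arm or the gripper's body presses on something with over 40 N, if the wrist force passes 120 N, or if a joint passes its speed limit or range.

### The arm

A 6-joint arm with a two-finger parallel gripper is mounted at the origin on the work surface. World frame = base frame: x ahead of the robot, y to its left, z up, the work surface at z = 0. Lengths are in m, angles in rad, forces in N, time in s.
With the tool pointing down it reaches from about 0.225 to 0.875 m from the base axis. Payload 3.4 kg.
Tool frame: the origin (TCP) lies at the very end of the fingers, on their centre line; the grasp point (between the pads) lies 19 mm behind it; z points along the fingers, y is the direction in which the jaws open and shut (so a half turn about z gives the same grasp; the last joint's range is limited). The gripper opens to 85 mm and grips with 20 to 120 N. Pads are 22 mm wide; open, the fingers measure 114 mm over their backs; the gripper's body (76 mm by 85 mm) begins 54 mm behind the grasp point. The pads swing forward as they close: fully open they stand 13 mm farther back than shut.
Start: joints at [1.1, 0.276, 1.505, -0, 1.361, -0.121], TCP at [0.197, 0.54, 0.231] pointing down, gripper open.
Joint ranges: [-2.89, 2.89], [-0.75, 2.08], [0.22, 2.7], [-1.18, 4.32], [0.11, 2.71], [-2.7, 2.7]. Speed limits (rad/s): [2.57, 2.57, 3.14, 3.14, 3.14, 3.14].

### API

Orientations are given as a unit quaternion [w, x, y, z].
In Python, from rig import manip, viewer, job gives the robot as it stands.
- The arm moves only by the shell command python3 -m crank 'ROWS' [OPENING] [FORCE]. ROWS is JSON, a list of rows, each a list of 6 numbers: the shift along the tool's x, y, z in m, then the turn, a rotation vector about the tool's x, y, z in degrees. In form: [[dx, dy, dz, rx, ry, rz], ...]. A call has 1 to 20 rows; each row is the pose to reach, as a shift and turn from the pose measured when the call began, along the tool's axes at that moment; what a row does not reach only later rows make up. A row lasts 1/8 s, in which the tool goes at most 62.5 mm and 10.7 degrees, less where a joint would pass 70% of its speed; a pose out of reach is approached as far as the arm can. A call with a gripper value outside its range is refused whole. OPENING is the opening, from 0 (shut) to 1 (fully open), set as the call begins (- or left out, the last holds). The fingers move at their own pace and stop on an object; FORCE is the grip in N (left out, the last holds). Time passes only in rows, so rows that repeat a pose let the fingers close. It gives the time, the measured TCP pose, the force and the opening at its end, in the units of the state.
- manip.get_state(): the state, without advancing time (a new reading comes with each control period).
- viewer.get_image(name): name is "side" or "top" or "wrist"; returns a dict with "frame" (420x560x3 uint8, blue, green, red), "range_z" (420x560 float32, m along the optical axis (not along the pixel's ray), 0 where there is no reading), "intrinsics" (3x3 intrinsics, pixels), "world_from_camera" (4x4, takes a point from camera to world coordinates); the wrist camera has in their place "mount" (4x4, takes a point from camera to tool coordinates, whose origin is the TCP and whose axes are the flange's). Camera axes: x right, y up, looking along -z (the intrinsics and any distortion apply to the point x, -y, -z); pixel columns grow to the right and rows downward; lengths in m; the calibration is good to about 2 mm. The wrist camera is an equidistant fisheye: a pixel r from the principal point sees the ray r / f radians off the axis. A picture is of the moment at which its call begins: read the wrist's pose just before it.
- job.sign_off(): hands the job in, once; it reports no verdict.
The state is a dict: "clock": time; "qpos": joint angles; "qd": joint speeds; "effort": joint torques, N m; "position": TCP position; "ee_rot": TCP orientation; "contact_force": force on the tool from outside, world axes, zero at the start; "moment": the same for the moment, N m; "width": finger opening in m.
Only numpy, scipy, OpenCV 4.12 (cv2) and the standard library are available. Lean on these libraries where they do the work, as an engineer would, in place of code of your own. Each camera call takes 0.05 s, during which the arm holds its last target. There are 200 camera calls.

## Working session

There is one attempt and no reset: what is moved stays moved. The work goes in short steps, Python scripts to look and compute and a shell command to move; the robot and the scene stay as the last step left them, time stands still between calls to the robot, and variables do not carry over. Pictures are saved under pics/ and viewed, about 8 in all and at most 12, crops included, and the job is handed in when it is done.

```bash
mkdir -p pics
cat > h.py <<'E'
import numpy as np, cv2
from rig import manip, viewer, job
def pts(im):
    K=im["intrinsics"];T=im["world_from_camera"];z=im["range_z"]
    v,u=np.mgrid[0:z.shape[0],0:z.shape[1]]
    P=np.stack([(u-K[0,2])/K[0,0]*z,-(v-K[1,2])/K[1,1]*z,-z],-1)
    return P@T[:3,:3].T+T[:3,3]
def ray(im,uv,h):
    K=im["intrinsics"];T=im["world_from_camera"];uv=np.atleast_2d(uv).astype(float)
    d=np.stack([(uv[:,0]-K[0,2])/K[0,0],-(uv[:,1]-K[1,2])/K[1,1],-np.ones(len(uv))],-1)@T[:3,:3].T
    return T[:3,3]+d*((h-T[2,3])/d[:,2])[:,None]
E
python3 - <<'E'
from h import *
for n in("top","side"):
    im=viewer.get_image(n);cv2.imwrite(f"pics/{n}0.png",im["frame"]);np.save(f"{n}0.npy",im,allow_pickle=True)
    print(n,np.round(im["world_from_camera"],3).tolist(),im["intrinsics"].tolist())
print(manip.get_state())
E
```

```text
top [[-0.02, 0.988, -0.154, 0.371], [-1.0, -0.019, 0.003, -0.136], [0.0, 0.154, 0.988, 1.103], [0.0, 0.0, 0.0, 1.0]] [[490.72212894438087, 0.0, 275.46633832725524], [0.0, 490.72212894438087, 208.16421095950327], [0.0, 0.0, 1.0]]
side [[-0.951, 0.212, -0.224, 0.32], [-0.308, -0.598, 0.74, 0.661], [0.023, 0.773, 0.634, 0.727], [0.0, 0.0, 0.0, 1.0]] [[439.4371262836502, 0.0, 278.46370925140116], [0.0, 439.4371262836502, 209.50171218002183], [0.0, 0.0, 1.0]]
{'clock': 0.1, 'qpos': array([ 1.09997227e+00,  2.76533403e-01,  1.50599754e+00,  1.77550534e-05,
        1.36065743e+00, -1.21027113e-01]), 'qd': array([-0.00013116, -0.00184633, -0.0029814 , -0.00022941,  0.00124215,
       -0.0008341 ]), 'effort': array([ 1.92331783e-03, -4.17699659e+01, -2.46405387e+01, -2.27680171e-04,
        5.72566714e-03, -4.77383423e-06]), 'position': array([0.19686494, 0.53977092, 0.23052883]), 'ee_rot': array([-2.40979236e-04,  1.74009935e-01,  9.84743574e-01, -7.60646361e-04]), 'contact_force': array([-0.12407095, -0.16558397, -0.43243238]), 'moment': array([ 0.01914314,  0.04193854, -0.05938692]), 'width': 0.08538984410125754}
```

View pics/top0.png

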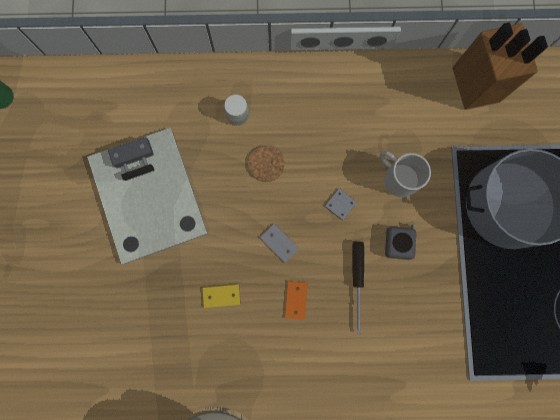

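View pics/side0.png

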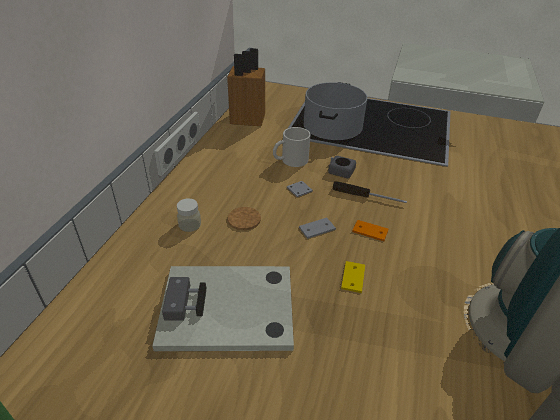

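Candidates in top view: grey oblong with two holes at (279,243), grey square with four marks (340,204), yellow oblong (221,296), orange oblong (296,300). The grey oblong fits as the strike (bare steel, oblong, two holes). The latch is at (130,155) with its black bar at (138,172). I'll measure and confirm in a crop.

```bash
cat > m.py <<'E'
from h import *
for n,cs,cd in(("top",(279,243),(150,205)),("side",(318,228),(240,320))):
    im=np.load(f"{n}0.npy",allow_pickle=True).item();f=im["frame"]
    hsv=cv2.cvtColor(f,cv2.COLOR_BGR2HSV)
    P=pts(im)
    g=((hsv[...,1]<60)&(hsv[...,2]>70)).astype(np.uint8)
    nl,lab=cv2.connectedComponents(g)
    for nm,c,h in(("strike",cs,.006),("door",cd,.018)):
        m=(lab==lab[c[1],c[0]]).astype(np.uint8)
        ct=max(cv2.findContours(m,0,cv2.CHAIN_APPROX_NONE)[0],key=cv2.contourArea)[:,0]
        if nm=="door":
            zz=P[...,2]; 
        W=ray(im,ct,h)[:,:2]
        r=cv2.minAreaRect((W*1000).astype(np.float32))
        print(n,nm,m.sum(),np.round(r[0],1),np.round(r[1],1),round(r[2],1),np.round(cv2.boxPoints(r)).tolist())
        if nm=="strike":
            print(" z depth",np.median(P[...,2][m>0]))
    k=im["frame"][210:275,245:375] if n=="top" else im["frame"][255:355,145:305]
    cv2.imwrite(f"pics/{n}crop.png",cv2.resize(k,None,fx=5 if n=="side" else 5,fy=5,interpolation=cv2.INTER_CUBIC))
    # dark bar, housing by height
    zz=P[...,2]
    for lo,hi,l in((.030,.042,"bar"),(.0425,.052,"hous")):
        mm=(zz>lo)&(zz<hi)&(np.abs(P[...,1]-.16)<.12)&(P[...,0]>.3)&(P[...,0]<.65)
        q=P[mm]; print(n,l,mm.sum(),np.round(q.mean(0)*1000) if mm.any() else '', np.round(np.array(cv2.minAreaRect((q[:,:2]*1000).astype(np.float32))[0])) if mm.any() else '')
    d=(hsv[...,2]<45)&(P[...,0]<.65)&(zz>.0)&(zz<.06)&(P[...,1]>.0)
    nl,lab,st,ce=cv2.connectedComponentsWithStats(d.astype(np.uint8))
    for i in range(1,nl):
        if st[i,4]>20: print("dark",st[i],np.round(ce[i]),np.round(np.median(P[lab==i],0)*1000))
E
python3 m.py
```

```text
top strike 730 [ 463.8 -145.6] [80.8 44.5] 43.7 [[419.0, -157.0], [450.0, -190.0], [508.0, -134.0], [478.0, -102.0]]
 z depth 0.0066374182359184575
top door 9586 [577.7 150. ] [263. 202.] 19.0 [[420.0, 203.0], [486.0, 12.0], [735.0, 97.0], [669.0, 288.0]]
top bar 249 [629. 173.  37.] [635. 175.]
top hous 65 [641. 199.  46.] [632. 179.]
dark [122 165  32  15 194] [137. 172.] [625. 165.  39.]
side strike 398 [ 463.7 -147.5] [82.8 48.8] 42.6 [[417.0, -158.0], [450.0, -193.0], [511.0, -137.0], [478.0, -101.0]]
 z depth 0.006746144950819932
side door 9953 [576.3 154.1] [259.5 209.7] 19.1 [[419.0, 211.0], [488.0, 13.0], [733.0, 98.0], [665.0, 296.0]]
side bar 310 [630. 177.  38.] [629. 177.]
side hous 67 [645. 207.  46.] [642. 185.]
dark [196 283  10  33 226] [201. 299.] [622. 174.  39.]
```

View pics/topcrop.png

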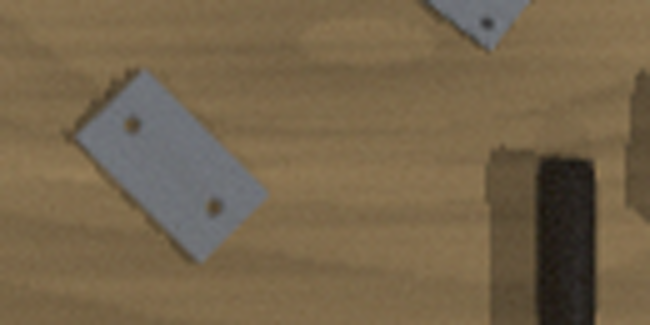

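View pics/sidecrop.png

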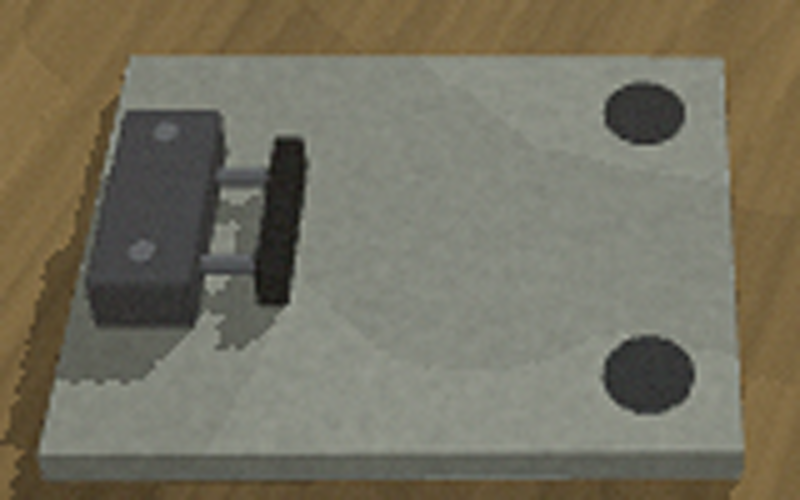

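The crop confirms it: a bare steel oblong with two holes at top-view (279,243). It lies at world (464,-146) mm, yaw 43.7°. The side crop shows the housing and the bar on the door; the door centre is (578,150) mm, yaw 19°. Next I'll hover over the strike.

```bash
cat > go.py <<'E'
import sys
from h import *
from scipy.spatial.transform import Rotation as R
x,y,z,yaw=map(float,sys.argv[1:5]); s=manip.get_state()
q=s["ee_rot"]; C=R.from_quat([q[1],q[2],q[3],q[0]]); a=np.radians(yaw)
G=R.from_matrix(np.array([[np.cos(a),np.sin(a),0],[np.sin(a),-np.cos(a),0],[0,0,-1]]))
print("t",s["clock"],"pos",np.round(s["position"]*1000,1),"w",round(s["width"]*1000,1),"F",np.round(s["contact_force"],1))
X=C.as_matrix()[:,0];print("yaw",np.degrees(np.arctan2(X[1],X[0])),"j",np.round(s["qpos"],2))
print(np.round(C.inv().apply(np.array([x,y,z])/1000-s["position"]),4),np.round((C.inv()*G).as_rotvec(degrees=True),2))
E
python3 go.py 463.8 -146 80 43.7
```

```text
t 0.1 pos [196.9 539.8 230.5] w 85.4 F [-0.1 -0.2 -0.4]
yaw 159.9578888643149 j [ 1.1   0.28  1.51  0.    1.36 -0.12]
[-0.4858 -0.5525  0.1513] [-7.0000e-02  8.0000e-02  1.1626e+02]
```

```bash
python3 -m crank '[[-0.486,-0.5525,0.151,0,0.1,116.3],[-0.486,-0.5525,0.151,0,0.1,116.3],[-0.486,-0.5525,0.151,0,0.1,116.3],[-0.486,-0.5525,0.151,0,0.1,116.3],[-0.486,-0.5525,0.151,0,0.1,116.3],[-0.486,-0.5525,0.151,0,0.1,116.3],[-0.486,-0.5525,0.151,0,0.1,116.3],[-0.486,-0.5525,0.151,0,0.1,116.3],[-0.486,-0.5525,0.151,0,0.1,116.3],[-0.486,-0.5525,0.151,0,0.1,116.3],[-0.486,-0.5525,0.151,0,0.1,116.3],[-0.486,-0.5525,0.151,0,0.1,116.3],[-0.486,-0.5525,0.151,0,0.1,116.3],[-0.486,-0.5525,0.151,0,0.1,116.3],[-0.486,-0.5525,0.151,0,0.1,116.3],[-0.486,-0.5525,0.151,0,0.1,116.3]]' 0.62 60; python3 go.py 463.8 -146 8 43.7
cat > w.py <<'E'
import sys
from h import *
from scipy.spatial.transform import Rotation as R
s=manip.get_state(); im=viewer.get_image("wrist"); cv2.imwrite(f"pics/{sys.argv[1]}.png",im["frame"])
K=im["intrinsics"];M=im["mount"];q=s["ee_rot"];C=R.from_quat([q[1],q[2],q[3],q[0]]).as_matrix()
def wray(uv,h):
    uv=np.atleast_2d(uv).astype(float);d=uv-[K[0,2],K[1,2]];r=np.hypot(*d.T);th=r/K[0,0]
    v=np.stack([d[:,0]/r*np.sin(th),-d[:,1]/r*np.sin(th),-np.cos(th)],-1)@M[:3,:3].T@C.T
    o=C@M[:3,3]+s["position"]; return o+v*((h-o[2])/v[:,2])[:,None]
np.save(sys.argv[1]+".npy",{"im":im,"s":s},allow_pickle=True)
E
python3 w.py w1
```

```text
clock: 2.1
position: [0.4636, -0.1448, 0.0807]
ee_rot: [-0.0, 0.928, 0.373, -0.0]
contact_force: [0.4, 0.0, 0.7]
width: 0.0531
t 2.1 pos [ 463.6 -144.8   80.7] w 53.1 F [0.4 0.  0.7]
yaw 43.75973686448155 j [-0.45  0.28  1.92 -0.    0.94  0.36]
[-0.0006  0.0011  0.0727] [-0.04  0.04  0.06]
```

View pics/w1.png

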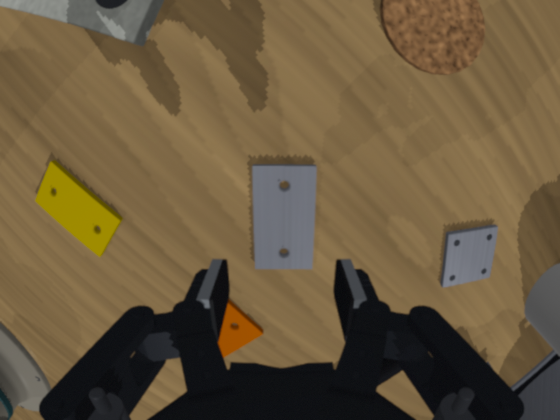

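The wrist view shows the strike at (284,217), squarely aligned between the fingers at (212,290) and (348,290). I'll compute its position from here.

```bash
cat > w2.py <<'E'
import sys; sys.argv=["w","w1b"]
exec(open("w.py").read())
hsv=cv2.cvtColor(im["frame"],cv2.COLOR_BGR2HSV)
g=((hsv[...,1]<60)&(hsv[...,2]>90)).astype(np.uint8)
lab=cv2.connectedComponents(g)[1];m=(lab==lab[217,284]).astype(np.uint8)
ct=max(cv2.findContours(m,0,cv2.CHAIN_APPROX_NONE)[0],key=cv2.contourArea)[:,0]
r=cv2.minAreaRect((wray(ct,.006)[:,:2]*1000).astype(np.float32));print(m.sum(),r)
print(np.round(M,3).tolist())
E
python3 w2.py
```

```text
6244 ((464.2483215332031, -147.28366088867188), (80.3612060546875, 44.815391540527344), 43.52299880981445)
[[0.0, 0.946, 0.325, 0.084], [1.0, -0.0, -0.0, 0.001], [-0.0, 0.325, -0.946, -0.143], [0.0, 0.0, 0.0, 1.0]]
```

```bash
python3 -m crank '[[-0.001,0.0018,0.035,0,0,0],[-0.001,0.0018,0.065,0,0,0],[-0.001,0.0018,0.077,0,0,0],[-0.001,0.0018,0.077,0,0,0],[-0.001,0.0018,0.077,0,0,0]]' ; python3 -m crank '[[0,0,0.001,0,0,0],[0,0,0.002,0,0,0],[0,0,0.003,0,0,0],[0,0,0.003,0,0,0]]'
```

```text
clock: 2.82
position: [0.4652, -0.1474, 0.0046]
ee_rot: [0.001, 0.928, 0.373, 0.0]
contact_force: [-0.0, 0.4, 0.7]
width: 0.0529
clock: 3.32
position: [0.4651, -0.1474, 0.0016]
ee_rot: [0.001, 0.928, 0.373, 0.0]
contact_force: [0.9, -0.4, -0.3]
width: 0.0529
```

```bash
python3 -m crank '[[0,0,0.001,0,0,0],[0,0,0.002,0,0,0],[0,0,0.002,0,0,0]]';python3 -m crank '[[0,0,0.001,0,0,0],[0,0,0.0015,0,0,0],[0,0,0.0015,0,0,0]]'; python3 w.py w2
```

```text
clock: 3.7
position: [0.4651, -0.1474, -0.0005]
ee_rot: [0.001, 0.928, 0.373, 0.0]
contact_force: [0.3, -0.3, 0.2]
width: 0.0532
clock: 4.08
position: [0.465, -0.1474, -0.0021]
ee_rot: [0.001, 0.928, 0.373, 0.0]
contact_force: [0.0, 0.2, 0.2]
width: 0.0532
```

View pics/w2.png

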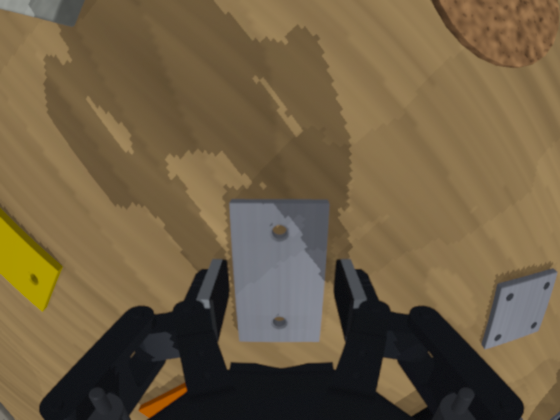

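The wrist view shows the plate at (280,270) straddled evenly by the fingers. There's no contact yet, so I'll carry on down.

```bash
python3 -m crank '[[0,0,0.001,0,0,0],[0,0,0.001,0,0,0]]';python3 -m crank '[[0,0,0.001,0,0,0],[0,0,0.001,0,0,0]]';python3 -m crank '[[0,0,0.0007,0,0,0],[0,0,0.0007,0,0,0]]'
```

```text
clock: 4.38
position: [0.465, -0.1474, -0.0031]
ee_rot: [0.001, 0.928, 0.373, 0.0]
contact_force: [-0.3, 0.3, 0.3]
width: 0.0531
clock: 4.62
position: [0.4651, -0.1474, -0.0035]
ee_rot: [0.001, 0.928, 0.373, 0.0]
contact_force: [-1.3, -0.9, 6.3]
width: 0.0528
clock: 4.88
position: [0.4651, -0.1474, -0.0035]
ee_rot: [0.001, 0.928, 0.373, 0.0]
contact_force: [-1.2, 1.0, 7.0]
width: 0.053
```

```bash
python3 -m crank '[[0,0,-0.0025,0,0,0],[0,0,-0.0025,0,0,0],[0,0,-0.0025,0,0,0]]'; python3 -m crank '[[0,0,0,0,0,0],[0,0,0,0,0,0],[0,0,0,0,0,0],[0,0,0,0,0,0],[0,0,0,0,0,0]]' 0.45 90
```

```text
clock: 5.25
position: [0.4651, -0.1474, -0.0011]
ee_rot: [0.001, 0.928, 0.373, 0.0]
contact_force: [-0.2, 0.5, -0.8]
width: 0.0531
clock: 5.88
position: [0.4649, -0.1473, -0.0005]
ee_rot: [0.001, 0.928, 0.373, 0.0]
contact_force: [-1.2, 0.6, 8.0]
width: 0.0405
```

```bash
python3 w.py w3; python3 -c "
import cv2;f=cv2.imread('pics/w3.png')[170:400,160:400];cv2.imwrite('pics/w3c.png',cv2.resize(f,None,fx=2.5,fy=2.5))"
```

```text
(no output)
```

View pics/w3c.png

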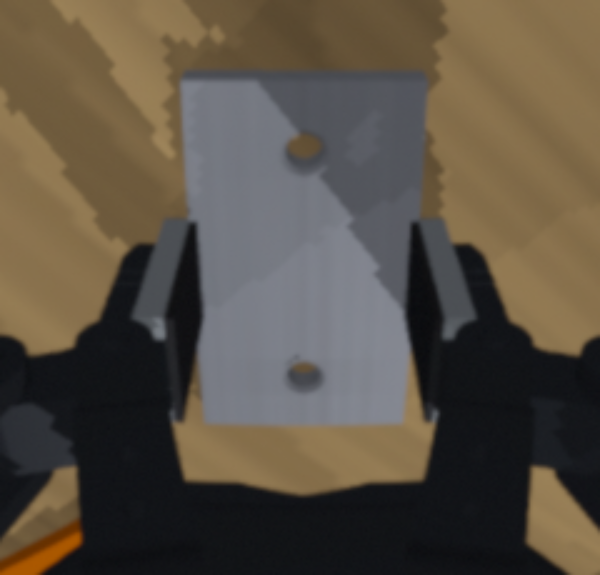

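The plate sits between the pads, gripped on its long edges and slightly behind its middle. I'll lift it and check.

```bash
python3 -m crank '[[0,0,-0.003,0,0,0],[0,0,-0.02,0,0,0],[0,0,-0.05,0,0,0],[0,0,-0.08,0,0,0],[0,0,-0.08,0,0,0],[0,0,-0.08,0,0,0]]'
cat > w4.py <<'E'
import sys
exec(open("w.py").read())
hsv=cv2.cvtColor(im["frame"],cv2.COLOR_BGR2HSV)
from scipy.spatial import cKDTree
f=im["frame"][170:400,160:400];cv2.imwrite('pics/'+sys.argv[1]+'c.png',cv2.resize(f,None,fx=2.5,fy=2.5))
z=im["range_z"]
v,u=np.mgrid[180:345,215:345];d=np.stack([u-K[0,2],v-K[1,2]],-1);r=np.hypot(d[...,0],d[...,1])+1e-9;th=r/K[0,0]
zz=z[180:345,215:345]
P=np.stack([d[...,0]/r*np.tan(th),-d[...,1]/r*np.tan(th),-np.ones_like(r)],-1)*zz[...,None]
T=P@M[:3,:3].T+M[:3,3]   # tool coords
ok=(abs(T[...,2])<.012)&(abs(T[...,1])<.021)&(zz>0)
q=T[ok];print(len(q),"tool x range",np.percentile(q[:,0],[0.5,50,99.5])*1000,"y",np.percentile(q[:,1],[1,99])*1000,"z med",np.median(q[:,2])*1000)
A=np.c_[q[:,:2],np.ones(len(q))];c=np.linalg.lstsq(A,q[:,2],rcond=None)[0];print("plane slopes deg x,y",np.degrees(c[:2]),"z0",c[2]*1000)
E
python3 w4.py w4
```

```text
clock: 6.68
position: [0.464, -0.1468, 0.0785]
ee_rot: [-0.0, 0.928, 0.373, -0.0]
contact_force: [-0.1, 0.5, -1.8]
width: 0.0404
12041 tool x range [-39.96873196   7.5576943   39.36731997] y [-20.43063301  20.68239469] z med -7.028860983791768
plane slopes deg x,y [0.25462477 0.11594144] z0 -6.9594290327535315
```

View pics/w4c.png

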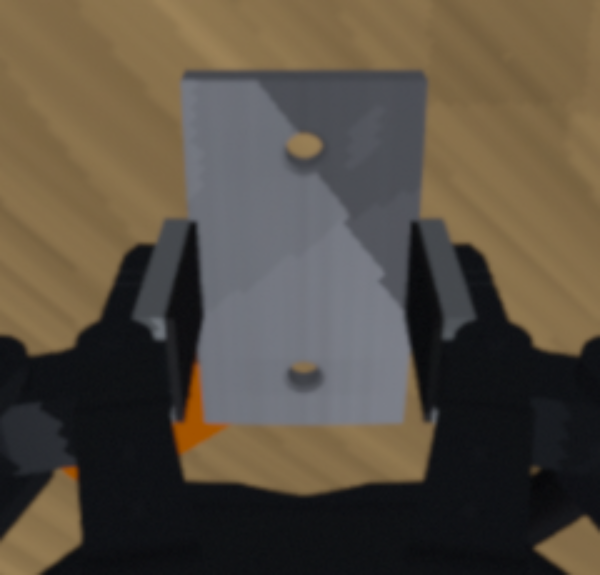

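Held firmly and flat: centred in the tool to within 1 mm, with its underside flush with the fingertips. Next I'll move to a hover over the door.

```bash
python3 go.py 573 148.4 60 19
```

```text
t 6.725 pos [ 463.8 -146.7   78.2] w 40.1 F [ 0.5  0.2 -1.7]
yaw 43.75849177032422 j [-0.45  0.29  1.92 -0.    0.94  0.36]
[ 0.283  -0.1376  0.0181] [-0.06  0.07 24.76]
```

```bash
python3 -m crank '[[0.05,-0.024,0,0,0,4],[0.1,-0.048,0,0,0,9],[0.15,-0.073,0,0,0,14],[0.2,-0.097,0,0,0,19],[0.25,-0.12,0,0,0,24],[0.275,-0.134,0.01,0,0,24.8],[0.283,-0.1376,0.018,0,0,24.8],[0.283,-0.1376,0.018,0,0,24.8],[0.283,-0.1376,0.018,0,0,24.8],[0.283,-0.1376,0.018,0,0,24.8]]'; python3 go.py 573 148.4 22 19; python3 w4.py w5
cat > bar.py <<'E'
from h import *
# door-frame measure from top and side depth, door (577.7,150,19deg)
a=np.radians(19.);A=np.array([[np.cos(a),np.sin(a)],[-np.sin(a),np.cos(a)]])
for n in("top","side"):
    im=viewer.get_image(n);np.save("last_"+n+".npy",im,allow_pickle=True);P=pts(im);D=(P[...,:2]*1000-[577.7,150])@A.T;z=P[...,2]*1000
    m=(z>35)&(z<42)&(D[...,0]>35)&(D[...,0]<74)&(abs(D[...,1])<44)&(im["frame"].max(-1)<60)
    h=(z>43)&(z<50)&(D[...,0]>70)&(D[...,0]<130)&(abs(D[...,1])<60)
    for l,k in(("bar",m),("housing",h)):
        if k.sum()>5: print(n,l,k.sum(),"x",np.round(np.percentile(D[k][:,0],[2,50,98]),1),"y",np.round(np.percentile(D[k][:,1],[2,50,98]),1))
E
python3 bar.py
```

```text
clock: 7.98
position: [0.5729, 0.1472, 0.0604]
ee_rot: [-0.0, 0.986, 0.164, -0.001]
contact_force: [0.3, 0.5, -1.1]
width: 0.0408
t 7.975 pos [572.9 147.2  60.4] w 40.8 F [ 0.3  0.5 -1.1]
yaw 18.872729787064085 j [0.13 0.44 1.71 0.   0.99 1.37]
[ 0.0005 -0.0011  0.0384] [-0.03  0.08 -0.13]
12060 tool x range [-39.78239019   7.67644763  39.55408512] y [-20.46824109  20.6745445 ] z med -7.006396902328904
plane slopes deg x,y [0.23014729 0.06626237] z0 -6.935998071442847
top bar 55 x [45.4 51.2 56.5] y [-34.1 -23.2  -9.8]
top housing 402 x [ 78.9  97.3 117.1] y [-43.7 -16.5  11.1]
side bar 175 x [44.6 50.5 56.4] y [-31.7   2.8  35. ]
side housing 733 x [ 79.4  97.7 117.3] y [-42.1   4.9  44. ]
```

View pics/w5.png

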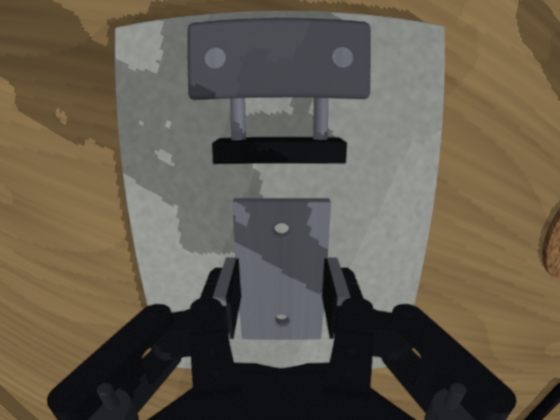

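The wrist view shows the plate (282,270) square on to the bar (280,151), which is in front of the housing (280,60). The bar measures door x 45–57 mm and is centred to about 1 mm. Next I'll lower the plate.

```bash
python3 -m crank '[[0.0005,-0.0015,0.02,0,0,-0.1],[0.0005,-0.0015,0.035,0,0,-0.1],[0.0005,-0.0015,0.0405,0,0,-0.1],[0.0005,-0.0015,0.0415,0,0,-0.1],[0.0005,-0.0015,0.0415,0,0,-0.1]]'; python3 -m crank '[[0,0,0.001,0,0,0],[0,0,0.001,0,0,0]]'; python3 go.py 573 148.5 17.5 19
```

```text
clock: 8.75
position: [0.5734, 0.1493, 0.0194]
ee_rot: [-0.0, 0.986, 0.165, -0.0]
contact_force: [-0.3, -0.2, -0.5]
width: 0.0407
clock: 9.0
position: [0.5737, 0.1494, 0.0187]
ee_rot: [-0.0, 0.986, 0.165, 0.0]
contact_force: [-0.2, -0.1, -1.8]
width: 0.0404
t 9.0 pos [573.7 149.4  18.7] w 40.4 F [-0.2 -0.1 -1.8]
yaw 19.00594299792529 j [0.14 0.49 1.75 0.   0.9  1.38]
[-0.0009  0.0007  0.0012] [-0.02 -0.03  0.01]
```

```bash
python3 -m crank '[[0,0,0.0008,0,0,0],[0,0,0.0008,0,0,0]]';python3 -m crank '[[0,0,0.0008,0,0,0],[0,0,0.0008,0,0,0]]'
```

```text
clock: 9.25
position: [0.5737, 0.1494, 0.018]
ee_rot: [-0.0, 0.986, 0.165, 0.0]
contact_force: [0.5, 0.9, -1.2]
width: 0.0403
clock: 9.5
position: [0.5737, 0.1494, 0.0176]
ee_rot: [-0.0, 0.986, 0.165, 0.0]
contact_force: [-0.9, -0.2, 3.2]
width: 0.0405
```

Plate is down with a light touch. Now I'll push forward along tool x.

```bash
python3 -m crank '[[0.003,0,0.0004,0,0,0],[0.006,0,0.0004,0,0,0],[0.009,0,0.0004,0,0,0],[0.011,0,0.0004,0,0,0],[0.013,0,0.0004,0,0,0],[0.013,0,0.0004,0,0,0],[0.013,0,0.0004,0,0,0]]'; python3 go.py 587.0 155 17.4 19; python3 bar.py
```

```text
clock: 10.38
position: [0.5831, 0.1527, 0.0175]
ee_rot: [0.0, 0.986, 0.165, -0.003]
contact_force: [-7.3, -2.5, 8.7]
width: 0.0407
t 10.375 pos [583.1 152.7  17.5] w 40.7 F [-7.3 -2.5  8.7]
yaw 19.043290270800764 j [ 0.14  0.51  1.72 -0.    0.92  1.38]
[ 0.0044 -0.0009  0.0001] [-0.02  0.29  0.04]
top bar 47 x [44.5 50.8 56.7] y [-34.2 -25.9 -14.9]
top housing 344 x [ 78.9  96.8 117.3] y [-43.6 -20.6   2. ]
side bar 177 x [44.7 50.1 56.2] y [-32.7   3.8  34.6]
side housing 740 x [ 79.4  98.1 117.5] y [-41.6   5.4  44.7]
```

```bash
python3 -m crank '[[0.003,0,-0.0002,0,0.3,0],[0.005,0,-0.0002,0,0.3,0],[0.007,0,-0.0002,0,0.3,0],[0.008,0,-0.0002,0,0.3,0],[0.008,0,-0.0002,0,0.3,0],[0.008,0,-0.0002,0,0.3,0]]'; python3 go.py 587.0 155 17.4 19; python3 bar.py
```

```text
clock: 11.22
position: [0.5855, 0.1535, 0.0175]
ee_rot: [0.001, 0.986, 0.166, -0.005]
contact_force: [-9.5, -4.5, 9.5]
width: 0.0404
t 11.225 pos [585.5 153.5  17.5] w 40.4 F [-9.5 -4.5  9.5]
yaw 19.09151863810395 j [ 0.14  0.51  1.71 -0.    0.93  1.38]
[ 0.0019 -0.0009  0.0001] [-0.02  0.63  0.09]
top bar 41 x [46.9 53.3 59. ] y [-34.1 -27.3 -16.1]
top housing 339 x [ 79.4  98.5 117. ] y [-43.6 -21.3   3.2]
side bar 181 x [47.1 52.8 59. ] y [-32.6   3.   34.6]
side housing 740 x [ 79.2  98.  117.5] y [-41.5   4.1  44.4]
```

```bash
python3 -m crank '[[0.004,0,-0.0006,0,0.8,0],[0.006,0,-0.0006,0,1.2,0],[0.008,0,-0.0006,0,1.2,0],[0.01,0,-0.0006,0,1.2,0],[0.0115,0,-0.0006,0,1.2,-0.1],[0.0115,0,-0.0006,0,1.2,-0.1],[0.0115,0,-0.0006,0,1.2,-0.1]]'; python3 go.py 592.2 154.9 17.4 19; python3 bar.py; python3 w4.py w6
```

```text
clock: 12.2
position: [0.5892, 0.1547, 0.0175]
ee_rot: [0.0, 0.986, 0.167, -0.003]
contact_force: [-12.1, -6.6, 10.1]
width: 0.0408
t 12.2 pos [589.2 154.7  17.5] w 40.8 F [-12.1  -6.6  10.1]
yaw 19.24817686275132 j [ 0.14  0.51  1.71 -0.    0.92  1.38]
[0.0029 0.0008 0.0001] [-0.03  0.31  0.25]
top bar 38 x [51.1 57.6 63.4] y [-33.1 -25.3 -15.5]
top housing 328 x [ 79.4  97.9 117.4] y [-43.4 -22.2   2.7]
side bar 175 x [51.1 56.7 62.6] y [-32.    3.5  34.8]
side housing 744 x [ 79.2  98.1 117.4] y [-41.5   4.5  44.4]
11081 tool x range [-49.7043845    1.9490263   33.68202551] y [-20.4172433   20.67876971] z med -7.066555309008876
plane slopes deg x,y [-1.41703839  0.04004229] z0 -6.824662740308275
```

```bash
python3 -m crank '[[0.005,0,-0.001,0,1,0.2],[0.008,0,-0.0012,0,1.3,0.4],[0.01,0,-0.0012,0,1.3,0.4],[0.0115,0,-0.0012,0,1.3,0.4],[0.012,0,-0.0012,0,1.3,0.4],[0.012,0,-0.0012,0,1.3,0.4],[0.012,0,-0.0012,0,1.3,0.4]]'; python3 go.py 592.2 154.9 17.4 19; sed -i 's/ok=(abs/ok=(T[...,0]>-.034)\&(T[...,0]<.03)\&(abs/' w4.py; python3 bar.py; python3 w4.py w7
```

```text
clock: 13.22
position: [0.5919, 0.1559, 0.0175]
ee_rot: [-0.0, 0.986, 0.164, -0.001]
contact_force: [-13.6, -5.8, 10.2]
width: 0.0405
t 13.225 pos [591.9 155.9  17.5] w 40.5 F [-13.6  -5.8  10.2]
yaw 18.93558837257336 j [0.14 0.51 1.71 0.   0.92 1.38]
[-0.0001  0.001   0.0001] [-0.06  0.07 -0.06]
top bar 33 x [54.7 60.2 65. ] y [-33.9 -25.6 -16.3]
top housing 316 x [ 78.7  98.9 117.7] y [-43.5 -21.3   3. ]
side bar 181 x [54.  59.7 65.7] y [-31.6   3.9  35.1]
side housing 728 x [ 79.4  98.  117.4] y [-41.3   4.1  43.9]
9290 tool x range [-33.44109912   2.88846549  29.78552177] y [-20.3385934  20.7013736] z med -7.075088194630028
plane slopes deg x,y [-0.01138007  0.03737084] z0 -6.9891040041268795
```

```bash
python3 -m crank '[[0.009,0,-0.0012,0,1.1,0],[0.01,0,-0.0012,0,1.1,0],[0.0101,0,-0.0012,0,1.1,0],[0.0101,0,-0.0012,0,1.1,0],[0.0101,0,-0.0012,0,1.1,0],[0.0101,0,-0.0012,0,1.1,0],[0.0101,0,-0.0012,0,1.1,0],[0.0101,0,-0.0012,0,1.1,0]]'; python3 go.py 592.2 154.9 17.4 19; python3 bar.py; python3 w4.py w8
python3 - <<'E'
import cv2
a=cv2.imread('pics/w8.png')[60:400,130:430]
import numpy as np
s=np.load('last_side.npy',allow_pickle=True).item()['frame'][230:370,140:330]
s=cv2.resize(s,(461,340),interpolation=cv2.INTER_CUBIC);cv2.imwrite('pics/fin.png',np.hstack([a,s]))
E
```

```text
clock: 14.38
position: [0.5926, 0.1561, 0.0175]
ee_rot: [-0.001, 0.986, 0.165, -0.001]
contact_force: [-14.2, -8.0, 10.0]
width: 0.0405
t 14.375 pos [592.6 156.1  17.5] w 40.5 F [-14.2  -8.   10. ]
yaw 19.022871328660706 j [0.14 0.52 1.7  0.   0.92 1.38]
[-0.0008  0.001   0.0001] [-0.07  0.06  0.02]
top bar 36 x [55.1 59.3 66.8] y [-33.7 -25.4 -15.8]
top housing 331 x [ 79.4  99.2 117. ] y [-43.4 -21.9   2.5]
side bar 175 x [54.6 60.1 66.4] y [-31.7   1.6  34.1]
side housing 733 x [ 79.2  97.9 117.5] y [-41.6   4.2  43.9]
9274 tool x range [-33.54510754   2.80926811  29.7239059 ] y [-20.30368079  20.70274794] z med -7.092033561028027
plane slopes deg x,y [-0.01288897  0.00130144] z0 -6.992878392515373
```

View pics/fin.png

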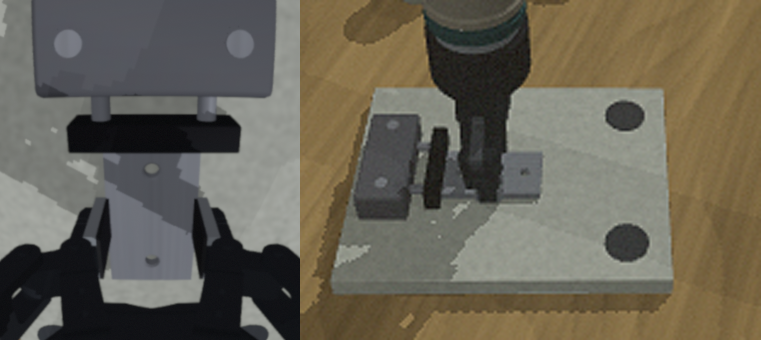

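The final view shows the plate flat on the door, square against the middle of the bar (155,133). The bar is about half way in, at door x ≈ 55 mm, so I'm handing in.

```bash
python3 -c "
from rig import job,manip
print(manip.get_state()['contact_force']);print(job.sign_off())"
```

```text
[-13.58129     -7.65305065  10.87176818]
the job is handed in; nothing more can be done
None
```

I pinched the steel strike plate off the worktop, laid it flat on the door and pushed one short end against the middle of the sprung bar. I handed the job in at about 14.5 s, with the arm still holding the plate there.

Last checks:
- **Bar travel:** the top and side cameras put its front at door x of about 55 mm, which is half way in. It was never near the end of its travel.
- **Plate alignment:** yaw reads 19.02° against the door's 19.0°. The plate is about 1 mm off the bar's middle and tilted less than 0.1°.
- **Forces:** the steady push reads about 16 N and the downward press about 10 N. That push is more than the 9 N the spring needs half way in. I put the rest down to friction from the downward press, but didn't measure it separately.
- **Gripper reading:** it shows about 40 mm on a 44 mm plate. The wrist pictures show the pads slightly splayed but gripping firmly, with no more than about 1 mm of slip.
- **Other objects:** I kept clear of them and felt no unexpected contact, but I didn't re-measure their positions at the end.

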